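Release and slide open the filter cover of a dust extractor

TASK

Open the dust filter: press the red snap tab all the way in, then push the released yellow cover along its guides, over the tab and off its seat, until the filter opening is completely uncovered. Only press and push with the fingertips: do not lift or tip the cover, and leave it lying flat between the guides. Leave the glue bottle, wood offcut and tape measure where they are.

Things in the scene. Friction and masses are not known exactly. Their poses are not given: they have to be found in the camera images.
- filter_unit: Green filter unit fixed to the bench (mm): 146 wide (x), 290 long (y); flat deck 55 high. Origin: centre of its underside; z up, y along the guides, the way the cover opens. Two aluminium guides 8 high, 114 apart, flank the deck. From -y to +y: hose stub (38 across, 45 long, low), 5 high bar at y -133 to -127, seat at y -125 to -25, tab at -23 to 22, plain deck, 8 high end stop at 137.
- opening (a point): Centre of the filter opening, at deck height, hidden under the cover at first; 80 by 80, spanning y = -115 to -35 in the unit's frame. Axes as the unit's.
- cover: Loose yellow cover (mm): plate 110 (x) by 100 (y) by 8, about 0.3 kg, on the deck with 2 mm play to each guide. Origin: centre of its underside; axes as the unit's. Starts at y = -75 of the unit, its +y edge blocked by the tab. Slides with a few newtons once the tab is in. Beyond y = 25 it is off its seat; at y = 87 it meets the end stop.
- cover_flange (a point): Where to push: middle of the outer (-y) face of the cover's upturned flange, 17 above the cover's underside; axes as the cover's. The flange runs along the trailing (-y) edge: 100 wide, 6 thick, rising to 25 above the underside.
- tab (a joint): How far (m) the red tab is pressed down into the deck: 0 = out (7 mm proud of the deck), 0.007 = flush, 0.011 = fully in (4 mm below the deck). Starts at 0 to 0.002. Takes about 5 N to move and stays where it is left (no spring return).
- tab_top (a point): Centre of the red tab's flat ridged top, 76 (unit's x) by 45 (unit's y); moves with the tab. In the middle of the unit's width. The deck is open round it, so fingertips narrower than the tab follow it below the deck.
- glue: Bystander: loose white glue bottle, 54 in diameter, 110 high, standing beside the unit; origin at the centre of its base.
- offcut: Bystander: loose brown wood block 90 by 45 by 38 high; origin at the centre of its underside.
- tape: Bystander: loose black and yellow tape measure, 60 by 40 by 36 high; origin at the centre of its underside.
Mind the look-alikes: they are no part of the job. Several things have the shape of the cover; the one meant has the colours described above.

How it is judged:
By the outcome, as a careful person would: the job done as asked, in the order asked, and still so for the second after the job is handed in, with the robot touching nothing.
It also fails if it takes over 40 s, if anything falls off the work surface, if the arm or the gripper's body presses on something with over 40 N, if the wrist force passes 120 N, or if a joint passes its speed limit or range.

ROBOT

A 6-joint arm with a two-finger parallel gripper is mounted at the origin on the work surface. World frame = base frame: x ahead of the robot, y to its left, z up, the work surface at z = 0. Lengths are in m, angles in rad, forces in N, time in s.
With the tool pointing down it reaches from about 0.3 to 0.95 m from the base axis. Payload 3.1 kg.
Tool frame: the origin (TCP) lies midway between the tips of the shut fingers; the grasp point (between the pads) lies ctrl.hold_point_z behind it (ctrl.hold_point_z is the distance from the TCP to the grasp point, in m); z points along the fingers, y is the line along which they close (so a half turn about z gives the same grasp; the last joint's range is limited). The gripper opens to 85 mm and grips with 20 to 120 N. Pads are 22 mm wide; open, the fingers measure 114 mm over their backs; the gripper's body (76 mm by 85 mm) begins 54 mm behind the grasp point. The pads swing forward as they close: fully open they stand 13 mm farther back than shut.
Start: joints at [-1.172, 0.308, 1.634, -0, 1.2, -0.07], TCP at [0.282, -0.558, 0.231] pointing down, gripper open.
Joint ranges: [-3.06, 3.06], [-0.79, 1.96], [0.05, 2.63], [-1.19, 4.34], [0.05, 2.64], [-2.94, 2.94]. Speed limits (rad/s): [2.79, 2.79, 3.14, 3.14, 3.14, 3.14].

INTERFACE

Orientations are given as a 3x3 rotation matrix whose columns are the frame's x, y, z axes.
In Python, from rig import ctrl gives the robot as it stands. The module is installed in compiled form; this text tells all that it offers.
- The arm moves only by the tool jog_arm, never from a script. Its argument "motion" is text: rows parted by semicolons, each of 5 numbers parted by spaces: the opening, from 0 (shut) to 1 (fully open), then the shift along the tool's x, y, z in mm, then the turn about the tool's z in rad. A call has 1 to 5 rows; each row shifts and turns the commanded pose from where the row before left it, along the tool's axes as they then stand; what a row does not reach is not made up. A row lasts 1/12 s, in which the tool goes at most 41.7 mm and 7.16 degrees, less where a joint would pass 70% of its speed; a pose out of reach is approached as far as the arm can. A call with a gripper value outside its range is refused whole. The fingers move at their own pace and stop on an object; "force" is the grip in N (left out, the last holds). Time passes only in rows, so rows that do not move let the fingers close. It gives the time, the measured TCP pose, the force, the opening and the grip force at its end, in the units of the state.
- ctrl.read_state(): the state, without advancing time (a new reading comes with each control period).
- ctrl.capture(name): name is "scene" or "side" or "wrist"; returns the picture (400x640x3 uint8, red, green, blue); there is no depth.
- ctrl.camera_params(name): a dict with "K" (3x3 intrinsics, pixels), "R" (3x3) and "t" (3): a world point X has camera coordinates R X + t. Camera axes: x right, y down, z forward; pixel columns grow to the right and rows downward; lengths in m; the calibration is good to about 2 mm. A picture is of the moment at which its call begins: read the wrist's pose just before it. camera_params takes no time and is no camera call; for the wrist camera it gives the pose at the moment of the call.
- ctrl.close_job(): hands the job in; it is judged then, once.
Trained networks look in the newest picture that a camera, given by its name, has taken for a name from the list of things; names that differ only in an ending like _2 or _b are one class to them, and where a whole thing is asked for, a point or a joint stands for the part that bears it (a point fixed in the world has none). Each returns a list of dicts, best first, with "confidence" (0 to 1); they miss things now and then, are a little off and sometimes report something else, mostly with a low value. They report only what shows in the picture. A call takes as long as a camera call. They do not tell look-alikes from the thing itself.
- ctrl.boxes_of(target, camera): "position" ([x, y, z] in m, in world coordinates, good to about 4 mm: the middle of the surface that is visible of it).
- ctrl.outline_of(target, camera): "mask" (400x640 bool, what is visible of it).
The state is a dict: "time": time; "joints": joint angles; "joint_vel": joint speeds; "effort": joint torques, N m; "eef_pos": TCP position; "ee_rot": TCP orientation; "wrist_force": force on the tool from outside, world axes, zero at the start; "wrist_torque": the same for the moment, N m; "grip_width": finger opening in m; "grip_force": force on a finger pad.
Only numpy, scipy, OpenCV 4.12 (cv2) and the standard library are available. Lean on these libraries where they do the work, as an engineer would, in place of code of your own. Each camera call takes 0.05 s, during which the arm holds its last target. There are 200 camera calls.

## Working session

There is one attempt and no reset: what is moved stays moved. The work goes in short steps, Python scripts to look and compute and a tool call to move; the robot and the scene stay as the last step left them, time stands still between calls to the robot, and variables do not carry over. Pictures are saved under pics/ and viewed, at most 10 in all, crops included, and the job is handed in when it is done.

Besides the shell and the picture viewer there is one more tool, called after "Emit:" as name(argument=value, ...), one argument or row to a line, values as JSON. jog_arm: Moves the arm, as the interface text tells. Its arguments: {"type":"object","properties":{"motion":{"type":"string"},"force":{"type":"number"}},"required":["motion"]}

```bash
mkdir -p pics
cat > h.py <<'E'
import numpy as np, cv2
from rig import ctrl
def save(n,im): cv2.imwrite('pics/'+n+'.png',im[:,:,::-1])
def ray(cam,uv,z,P=None):
    P=P or ctrl.camera_params(cam); K,R,t=map(np.array,(P['K'],P['R'],P['t']))
    d=R.T@np.linalg.solve(K,[uv[0],uv[1],1]); c=-R.T@t
    return c+d*(z-c[2])/d[2]
def proj(cam,X,P=None):
    P=P or ctrl.camera_params(cam); K,R,t=map(np.array,(P['K'],P['R'],P['t']))
    p=K@(R@np.array(X)+t); return p[:2]/p[2]
E
python3 - <<'E'
from h import *
a=ctrl.capture('scene'); b=ctrl.capture('side')
save('scene0',a); save('side0',b)
for cam in ('scene','side'):
  for n in ('cover','tab','filter_unit','cover_flange','tab_top','glue','offcut','tape'):
    print(cam,n,[(np.round(d['position'],3).tolist(),round(d['confidence'],2),proj(cam,d['position']).round().tolist()) for d in ctrl.boxes_of(n,cam)])
print(ctrl.read_state()['time'],ctrl.hold_point_z)
E
```

```text
scene cover [([0.703, -0.167, 0.006], 0.85, [227.0, 259.0]), ([0.513, 0.004, 0.065], 0.74, [330.0, 187.0]), ([0.527, -0.229, 0.006], 0.63, [224.0, 202.0])]
scene tab [([0.512, 0.085, 0.064], 0.7, [369.0, 191.0])]
scene filter_unit [([0.557, 0.105, 0.056], 0.64, [377.0, 207.0])]
scene cover_flange [([0.53, -0.219, 0.011], 0.96, [228.0, 201.0]), ([0.512, 0.002, 0.062], 0.78, [330.0, 187.0]), ([0.704, -0.163, 0.006], 0.71, [229.0, 260.0])]
scene tab_top [([0.505, 0.084, 0.057], 0.56, [368.0, 191.0])]
scene glue [([0.688, -0.021, 0.061], 0.93, [305.0, 240.0])]
scene offcut [([0.662, 0.192, 0.037], 0.63, [421.0, 254.0])]
scene tape [([0.352, 0.108, 0.032], 0.59, [381.0, 165.0])]
side cover [([0.514, -0.235, 0.008], 0.92, [320.0, 338.0]), ([0.693, -0.177, 0.005], 0.82, [408.0, 283.0]), ([0.505, 0.0, 0.063], 0.63, [281.0, 211.0])]
side tab [([0.495, 0.075, 0.065], 0.89, [268.0, 185.0])]
side filter_unit [([0.495, 0.06, 0.057], 0.69, [271.0, 193.0]), ([0.496, 0.081, 0.06], 0.27, [269.0, 185.0])]
side cover_flange [([0.505, 0.001, 0.06], 0.91, [281.0, 212.0]), ([0.52, -0.231, 0.01], 0.59, [323.0, 334.0])]
side tab_top [([0.502, 0.079, 0.061], 0.98, [272.0, 185.0])]
side glue [([0.668, -0.038, 0.059], 0.92, [369.0, 210.0])]
side offcut [([0.64, 0.183, 0.034], 0.59, [323.0, 155.0])]
side tape [([0.348, 0.099, 0.033], 0.83, [196.0, 203.0])]
0.9 0.0187
```

Run:
```python
import cv2
a=cv2.imread('pics/scene0.png'); b=cv2.imread('pics/side0.png')
cv2.imwrite('pics/s1.png',cv2.resize(a[110:310,170:490],None,fx=2.5,fy=2.5,interpolation=cv2.INTER_CUBIC))
cv2.imwrite('pics/s2.png',cv2.resize(b[120:370,150:470],None,fx=2.4,fy=2.4,interpolation=cv2.INTER_CUBIC))
```

```text
(no output)
```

View pics/s1.png

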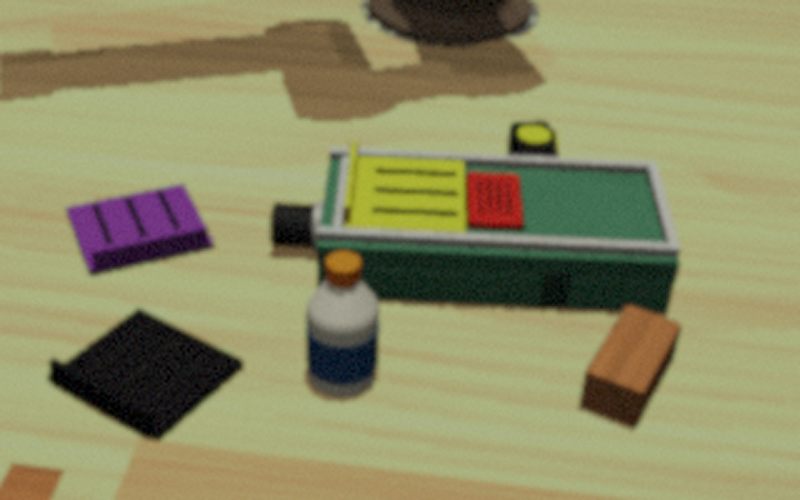

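View pics/s2.png

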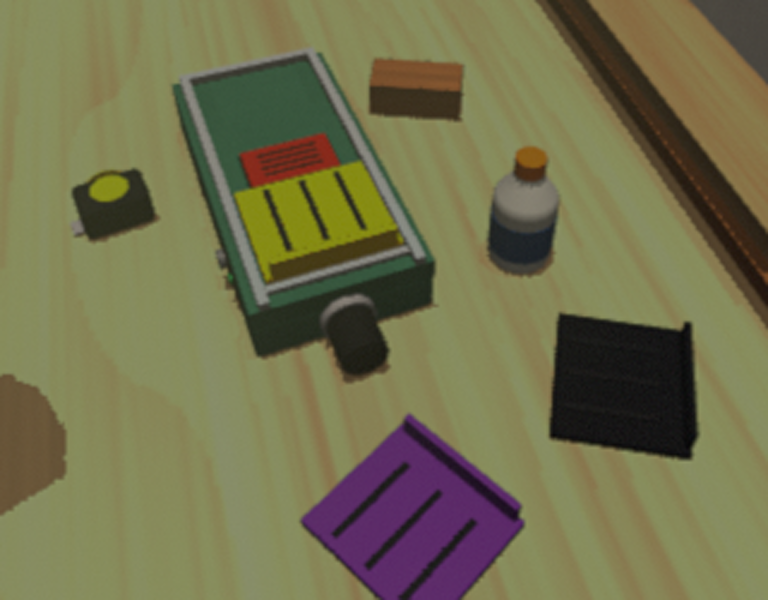

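The yellow cover on the green unit (scene 330,187) is the target. The look-alikes are purple at (224,202) and black at (227,259). The red tab is at (368,191), and its tab side faces world +y. Next I'll measure the unit's pose from the colours.

```bash
cat >> h.py <<'E'
def seg(im,which):
    h=cv2.cvtColor(im,cv2.COLOR_RGB2HSV)
    m=cv2.inRange(h,(24,150,90),(34,255,255)) if which=='y' else cv2.inRange(h,(0,170,80),(6,255,255))|cv2.inRange(h,(174,170,80),(180,255,255))
    n,l,s,c=cv2.connectedComponentsWithStats(m); return l==1+np.argmax(s[1:,4])
def rect(cam,im,which,z,P=None):
    v,u=np.nonzero(seg(im,which))
    X=np.array([ray(cam,p,z,P)[:2] for p in zip(u,v)])
    return cv2.minAreaRect((X*1000).astype(np.float32))
E
python3 - <<'E'
from h import *
for cam in ('scene','side'):
    im=cv2.imread(f'pics/{cam}0.png')[:,:,::-1].copy()
    print(cam,'tab',rect(cam,im,'r',.061),'cover',rect(cam,im,'y',.063))
# side: outer corners of guides (crop px)
for p in [(183,78),(318,52),(430,262),(262,303)]:
    print(ray('side',(p[0]/2.4+150,p[1]/2.4+120),.063).round(4))
s=ctrl.read_state(); print(s['eef_pos'],s['ee_rot'],s['wrist_force'])
E
```

```text
scene tab ((504.0997619628906, 81.18998718261719), (79.16316986083984, 43.53402328491211), 5.533031940460205) cover ((499.3030700683594, 6.732948303222656), (120.88866424560547, 99.10975646972656), 5.596502780914307)Traceback (most recent call last):
  File "<stdin>", line 4, in <module>
  File "h.py", line 17, in rect
    X=np.array([ray(cam,p,z,P)[:2] for p in zip(u,v)])
                ~~~^^^^^^^^^^^
  File "h.py", line 5, in ray
    P=P or ctrl.camera_params(cam); K,R,t=map(np.array,(P['K'],P['R'],P['t']))
           ~~~~~~~~~~~~~~~~~~^^^^^
ValueError: time passes only in moves, steps and waits
```

Run:
```python
from h import *
cam='side'; P=ctrl.camera_params(cam)
im=cv2.imread(f'pics/{cam}0.png')[:,:,::-1].copy()
print('tab',rect(cam,im,'r',.061,P),'cover',rect(cam,im,'y',.063,P))
for p in [(183,78),(318,52),(430,262),(262,303)]:
    print(ray('side',(p[0]/2.4+150,p[1]/2.4+120),.063,P).round(4))
s=ctrl.read_state(); print(s['eef_pos'],s['ee_rot'],s['wrist_force'])
```

```text
tab ((497.95806884765625, 78.0383529663086), (75.32691192626953, 41.20457077026367), 5.113072872161865) cover ((505.9620361328125, 2.52276611328125), (109.456298828125, 100.20442199707031), 5.5000715255737305)
[0.4247 0.2103 0.063 ]
[0.5533 0.2174 0.063 ]
[ 0.5787 -0.0675  0.063 ]
[ 0.4512 -0.0721  0.063 ]
[ 0.2823708  -0.55756876  0.23129507] [[ 8.92086616e-01  4.51864438e-01  1.46703318e-06]
 [ 4.51864438e-01 -8.92086616e-01 -4.18589362e-06]
 [-5.82735800e-07  4.39707980e-06 -1.00000000e+00]] [ 0.19622275 -0.33178693 -0.33561974]
```

Emit:
jog_arm(
  motion="0 0 0 0 -0.12; 0 0 0 0 -0.12; 0 0 0 0 -0.12; 0 0 0 0 -0.12; 0 0 0 0 -0.12",
)

```text
time: 1.32
eef_pos: [0.2824, -0.5576, 0.2313]
ee_rot: [[0.476, 0.879, -0.0], [0.879, -0.476, 0.0], [0.0, -0.0, -1.0]]
wrist_force: [-0.3, 0.3, 0.9]
grip_width: 0.0254
grip_force: 0.0
```

Emit:
jog_arm(
  motion="0 0 0 0 -0.12; 0 0 0 0 -0.12; 0 0 0 0 -0.12; 0 0 0 0 -0.12; 0 0 0 0 -0.12",
)

```text
time: 1.73
eef_pos: [0.2823, -0.5576, 0.2313]
ee_rot: [[-0.104, 0.995, -0.0], [0.995, 0.104, 0.0], [0.0, -0.0, -1.0]]
wrist_force: [-0.3, -0.0, 0.3]
grip_width: -0.0002
grip_force: 0.0
```

Emit:
jog_arm(
  motion="0 34 15 0 0; 0 34 15 0 0; 0 34 15 0 0; 0 34 15 0 0; 0 34 15 0 0",
)

```text
time: 2.15
eef_pos: [0.3406, -0.3796, 0.2313]
ee_rot: [[-0.097, 0.995, 0.0], [0.995, 0.097, -0.0], [-0.0, 0.0, -1.0]]
wrist_force: [0.2, 1.1, 0.1]
grip_width: 0.0002
grip_force: 0.0
```

Emit:
jog_arm(
  motion="0 34 15 0 0; 0 34 15 0 0; 0 34 15 0 0; 0 34 15 0 0; 0 34 15 0 0",
)

```text
time: 2.57
eef_pos: [0.3986, -0.2029, 0.2316]
ee_rot: [[-0.097, 0.995, 0.001], [0.995, 0.097, -0.0], [-0.001, 0.001, -1.0]]
wrist_force: [-0.2, 0.1, -0.4]
grip_width: 0.0001
grip_force: 0.0
```

Emit:
jog_arm(
  motion="0 34 15 0 0; 0 34 15 0 0; 0 34 15 0 0; 0 0 0 0 0; 0 0 0 0 0",
)

```text
time: 2.98
eef_pos: [0.4336, -0.0971, 0.2315]
ee_rot: [[-0.103, 0.995, 0.0], [0.995, 0.103, -0.001], [-0.001, 0.0, -1.0]]
wrist_force: [-0.1, -0.7, 0.5]
grip_width: -0.0001
grip_force: 0.0
```

Run:
```python
from h import *
cam='wrist'; P=ctrl.camera_params(cam); im=ctrl.capture(cam); save('w1',im)
for n in ('cover','tab_top','cover_flange'):
    print(n,[(np.round(d['position'],3).tolist(),round(d['confidence'],2)) for d in ctrl.boxes_of(n,cam)])
try: print('tab',rect(cam,im,'r',.061,P),'cover',rect(cam,im,'y',.063,P))
except Exception as e: print(e)
```

```text
cover [([0.702, -0.169, 0.004], 0.94), ([0.528, -0.219, -0.0], 0.83), ([0.503, 0.006, 0.063], 0.55)]
tab_top [([0.501, 0.062, 0.059], 0.64)]
cover_flange [([0.7, -0.166, 0.01], 0.85), ([0.505, 0.01, 0.064], 0.81), ([0.526, -0.211, 0.015], 0.76)]
tab ((500.02215576171875, 63.09130096435547), (76.06289672851562, 12.32111644744873), 5.866089344024658) cover ((507.1241149902344, 5.241767883300781), (112.05362701416016, 101.52936553955078), 5.355114936828613)
```

View pics/w1.png

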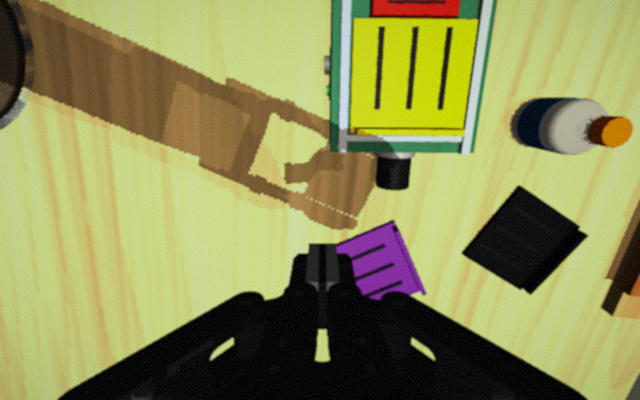

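The wrist view shows the yellow cover centred at (412,75), its flange at (412,131) and the tab at (415,8). These agree with the earlier estimates: tab (0.500, 0.079), yaw 5.4°. Moving over the tab.

Emit:
jog_arm(
  motion="0 34 17 0 0; 0 34 17 0 0; 0 34 17 0 0; 0 34 17 0 0; 0 33 16 0 0",
)

```text
time: 3.6
eef_pos: [0.5011, 0.0776, 0.2314]
ee_rot: [[-0.094, 0.996, 0.001], [0.996, 0.094, -0.0], [-0.0, 0.001, -1.0]]
wrist_force: [0.6, -0.2, -0.4]
grip_width: -0.0
grip_force: 0.0
```

Emit:
jog_arm(
  motion="0 0 0 35 0; 0 0 0 35 0; 0 0 0 35 0; 0 0 0 30 0; 0 0 0 0 0",
)

```text
time: 4.02
eef_pos: [0.4944, 0.0758, 0.09]
ee_rot: [[-0.095, 0.995, -0.014], [0.995, 0.095, -0.001], [0.0, -0.014, -1.0]]
wrist_force: [-1.6, 0.3, -0.6]
grip_width: -0.0002
grip_force: 0.0
```

Run:
```python
from h import *
im=ctrl.capture('wrist'); save('w2',im)
im2=ctrl.capture('side'); save('sd2',cv2.resize(im2[120:280,180:380],None,fx=3,fy=3))
cam='wrist';P=ctrl.camera_params(cam)
print(rect(cam,im,'r',.061,P),rect(cam,im,'y',.063,P),ctrl.read_state()['eef_pos'])
```

```text
((504.2532653808594, 78.63433074951172), (78.7445297241211, 46.4205322265625), 5.459141731262207) ((368.0057067871094, 117.42241668701172), (29.17519187927246, 28.268808364868164), 5.4836907386779785) [0.49947019 0.07640599 0.09547906]
```

View pics/w2.png

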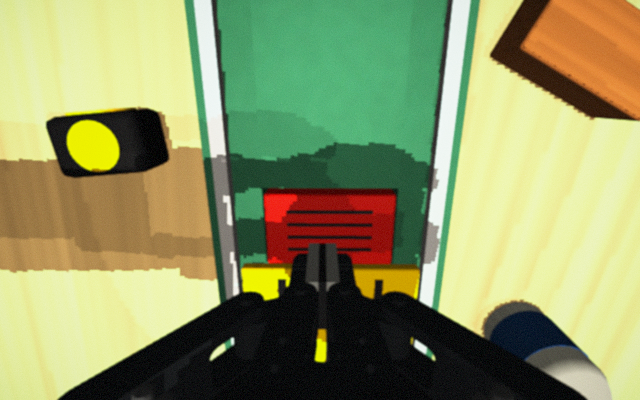

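The shut fingertips are over the red tab, which spans (264–397, 188–265) in the wrist view. Pressing down.

Emit:
jog_arm(
  motion="0 3 3 15 0; 0 0 0 12 0; 0 0 0 3 0; 0 0 0 3 0; 0 0 0 2 0",
)

```text
time: 4.53
eef_pos: [0.5036, 0.0808, 0.062]
ee_rot: [[-0.097, 0.995, 0.001], [0.995, 0.097, 0.0], [-0.0, 0.001, -1.0]]
wrist_force: [0.7, -0.2, -0.3]
grip_width: -0.0006
grip_force: 0.0
```

Emit:
jog_arm(
  motion="0 0 0 2 0; 0 0 0 2 0; 0 0 0 2 0; 0 0 0 2 0; 0 0 0 0 0",
)

```text
time: 4.95
eef_pos: [0.5036, 0.0809, 0.0535]
ee_rot: [[-0.098, 0.995, 0.001], [0.995, 0.098, -0.0], [-0.0, 0.001, -1.0]]
wrist_force: [0.6, -1.7, 2.6]
grip_width: -0.0003
grip_force: 1.8
```

Emit:
jog_arm(
  motion="0 0 0 1 0; 0 0 0 1 0; 0 0 0 1 0; 0 0 0 0 0; 0 0 0 0 0",
)

```text
time: 5.37
eef_pos: [0.5036, 0.0809, 0.051]
ee_rot: [[-0.098, 0.995, 0.001], [0.995, 0.098, -0.0], [-0.0, 0.001, -1.0]]
wrist_force: [-1.2, -2.1, 8.0]
grip_width: 0.0004
grip_force: 4.2
```

Emit:
jog_arm(
  motion="0 0 0 1 0; 0 0 0 0.5 0; 0 0 0 0.5 0; 0 0 0 0 0; 0 0 0 0 0",
)

```text
time: 5.78
eef_pos: [0.5037, 0.0809, 0.0509]
ee_rot: [[-0.098, 0.995, 0.0], [0.995, 0.098, -0.0], [-0.0, 0.0, -1.0]]
wrist_force: [-5.4, -2.8, 22.3]
grip_width: -0.0
grip_force: 10.8
```

The tab has bottomed out: z stayed at 50.9 mm while the force rose to 22 N. Lifting clear and going behind the flange.

Emit:
jog_arm(
  motion="0 0 0 -10 0; 0 0 0 -26 0; 0 0 0 -26 0; 0 0 0 0 0; 0 -30 0 0 0",
)

```text
time: 6.2
eef_pos: [0.5069, 0.0546, 0.1115]
ee_rot: [[-0.101, 0.995, 0.004], [0.995, 0.101, 0.003], [0.003, 0.004, -1.0]]
wrist_force: [0.2, 0.1, -0.4]
grip_width: 0.0002
grip_force: 0.0
```

Emit:
jog_arm(
  motion="0 -30 -1 0 0; 0 -30 -1 0 0; 0 -30 0 0 0; 0 -30 0 0 0; 0 0 0 0 0",
)

```text
time: 6.62
eef_pos: [0.516, -0.0724, 0.1095]
ee_rot: [[-0.094, 0.996, 0.001], [0.996, 0.094, -0.002], [-0.002, 0.0, -1.0]]
wrist_force: [0.1, -0.0, -0.3]
grip_width: -0.0002
grip_force: 0.0
```

Run:
```python
from h import *
im=ctrl.capture('wrist'); cam='wrist';P=ctrl.camera_params(cam)
im2=ctrl.capture('side'); s=cv2.resize(im2[130:270,190:370],None,fx=3,fy=3,interpolation=cv2.INTER_CUBIC)
cv2.imwrite('pics/c3.png',np.vstack([cv2.resize(im,(540,338))[60:,:,::-1],s[80:,:,::-1]])[:600])
print(rect(cam,im,'r',.051,P),ctrl.read_state()['eef_pos'])
s=ctrl.read_state();p=s['eef_pos']
```

```text
Traceback (most recent call last):
  File "h.py", line 16, in rect
    v,u=np.nonzero(seg(im,which))
                   ~~~^^^^^^^^^^
  File "h.py", line 14, in seg
    n,l,s,c=cv2.connectedComponentsWithStats(m); return l==1+np.argmax(s[1:,4])
                                                             ~~~~~~~~~^^^^^^^^^
ValueError: attempt to get argmax of an empty sequence
```

View pics/c3.png

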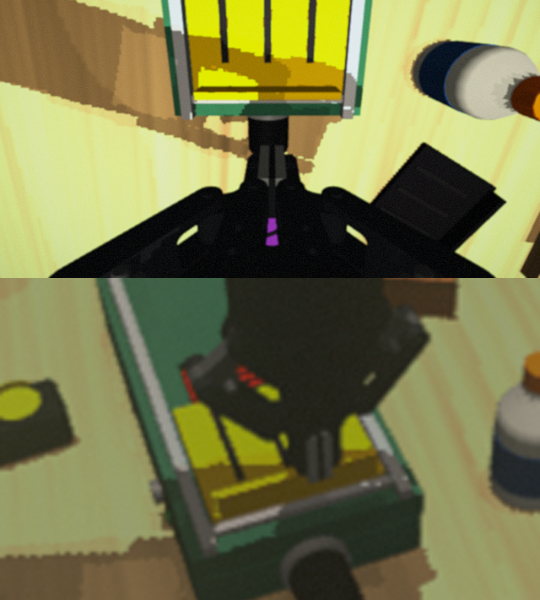

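The wrist view shows the fingertips at (270,150) centred behind the flange, which is at (268,95). The estimated gap is about 13 mm. Descending behind the flange, just above the bar.

Emit:
jog_arm(
  motion="0 0 0 20 0; 0 0 0 12 0; 0 0 0 6 0; 0 0 0 4 0; 0 0 0 0 0",
)

```text
time: 7.13
eef_pos: [0.5144, -0.0674, 0.0669]
ee_rot: [[-0.099, 0.995, -0.003], [0.995, 0.099, 0.001], [0.001, -0.003, -1.0]]
wrist_force: [-0.7, -0.0, 0.3]
grip_width: 0.0003
grip_force: 0.0
```

Emit:
jog_arm(
  motion="0 4 0 0 0; 0 3 0 0 0; 0 3 0 0 0; 0 3 0 0 0; 0 3 0 0 0",
)

```text
time: 7.55
eef_pos: [0.5148, -0.0526, 0.069]
ee_rot: [[-0.099, 0.995, 0.002], [0.995, 0.099, -0.001], [-0.001, 0.002, -1.0]]
wrist_force: [-0.4, -1.8, 0.6]
grip_width: -0.0001
grip_force: 1.0
```

Emit:
jog_arm(
  motion="0 4 0 0 0; 0 5 0 0 0; 0 5 0 0 0; 0 5 0 0 0; 0 5 0 0 0",
)

```text
time: 7.97
eef_pos: [0.5121, -0.0283, 0.0686]
ee_rot: [[-0.098, 0.995, 0.001], [0.995, 0.098, -0.0], [-0.0, 0.001, -1.0]]
wrist_force: [0.6, -2.5, 2.5]
grip_width: 0.0003
grip_force: 1.5
```

Emit:
jog_arm(
  motion="0 6 0 0 0; 0 6 0 0 0; 0 6 0 0 0; 0 6 0 0 0; 0 6 0 0 0",
)

```text
time: 8.38
eef_pos: [0.5086, 0.0019, 0.0683]
ee_rot: [[-0.098, 0.995, -0.0], [0.995, 0.098, -0.0], [-0.0, -0.0, -1.0]]
wrist_force: [0.5, -2.3, 3.5]
grip_width: 0.0001
grip_force: 1.5
```

Run:
```python
from h import *
im=ctrl.capture('scene'); im2=ctrl.capture('side')
f=lambda a:cv2.resize(a,None,fx=3,fy=3,interpolation=cv2.INTER_CUBIC)[:,:,::-1]
cv2.imwrite('pics/c4.png',np.vstack([f(im[140:240,290:450]),f(im2[165:265,210:370])]))
```

```text
(no output)
```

View pics/c4.png

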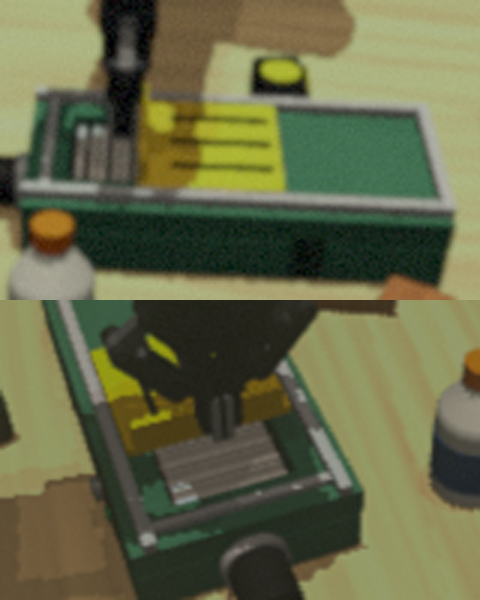

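The cover is flat between the guides, has slid over the tab, and the filter opening is showing. Continuing for about 85 mm more.

Emit:
jog_arm(
  motion="0 8 0 0 0; 0 9 0 0 0; 0 9 0 0 0; 0 9 0 0 0; 0 9 0 0 0",
)

```text
time: 8.9
eef_pos: [0.5038, 0.0462, 0.0679]
ee_rot: [[-0.098, 0.995, -0.001], [0.995, 0.098, 0.0], [0.0, -0.001, -1.0]]
wrist_force: [0.4, -1.0, -1.2]
grip_width: 0.0
grip_force: 0.6
```

Emit:
jog_arm(
  motion="0 9 0 0 0; 0 9 0 0 0; 0 9 0 0 0; 0 7 0 0 0; 0 4 0 0 0",
)

```text
time: 9.32
eef_pos: [0.5005, 0.084, 0.0683]
ee_rot: [[-0.099, 0.995, -0.0], [0.995, 0.099, 0.0], [0.0, -0.0, -1.0]]
wrist_force: [0.5, -0.9, -0.5]
grip_width: 0.0001
grip_force: 0.6
```

Emit:
jog_arm(
  motion="0 2 0 0 0; 0 0 0 0 0; 0 -5 0 0 0; 0 -15 0 0 0; 0 -15 0 0 0",
)

```text
time: 9.73
eef_pos: [0.5042, 0.0496, 0.0684]
ee_rot: [[-0.099, 0.995, 0.0], [0.995, 0.099, 0.0], [0.0, 0.0, -1.0]]
wrist_force: [1.0, -0.7, -1.0]
grip_width: -0.0003
grip_force: 0.0
```

Emit:
jog_arm(
  motion="0 0 0 -20 0; 0 0 0 -35 0; 0 0 0 -35 0; 0 -30 0 -20 0; 0 -40 0 0 0",
)

```text
time: 10.15
eef_pos: [0.5152, -0.0194, 0.1844]
ee_rot: [[-0.101, 0.995, 0.012], [0.995, 0.101, -0.0], [-0.001, 0.012, -1.0]]
wrist_force: [1.5, -0.4, -0.0]
grip_width: 0.0
grip_force: 0.0
```

Emit:
jog_arm(
  motion="0 -40 0 0 0; 0 -40 0 0 0; 0 -40 0 0 0; 0 -40 0 0 0; 0 0 0 0 0",
)

```text
time: 10.57
eef_pos: [0.5275, -0.1867, 0.1793]
ee_rot: [[-0.092, 0.996, 0.003], [0.996, 0.092, -0.005], [-0.005, 0.003, -1.0]]
wrist_force: [0.5, 0.1, 0.5]
grip_width: 0.0
grip_force: 0.0
```

Run:
```python
from h import *
im=ctrl.capture('scene'); im2=ctrl.capture('side')
f=lambda a:cv2.resize(a,None,fx=3,fy=3,interpolation=cv2.INTER_CUBIC)[:,:,::-1]
cv2.imwrite('pics/c5.png',np.vstack([f(im[150:250,290:470]),f(im2[125:225,200:380])]))
P=ctrl.camera_params('side'); (c,s,a)=rect('side',im2,'y',.063,P); print(c,s,a)
P=ctrl.camera_params('scene'); print(rect('scene',im,'y',.063,P))
for n in('glue','offcut','tape'):print(n,[np.round(d['position'],3) for d in ctrl.boxes_of(n,'side')])
```

```text
(491.985595703125, 144.41705322265625) (110.05168914794922, 98.45519256591797) 6.356008529663086
((481.9732666015625, 145.87155151367188), (128.9638671875, 99.32051849365234), 5.1768269538879395)
glue [array([ 0.671, -0.041,  0.052])]
offcut [array([0.494, 0.079, 0.054])]
tape [array([0.347, 0.099, 0.032]), array([ 0.477, -0.011,  0.052])]
```

View pics/c5.png

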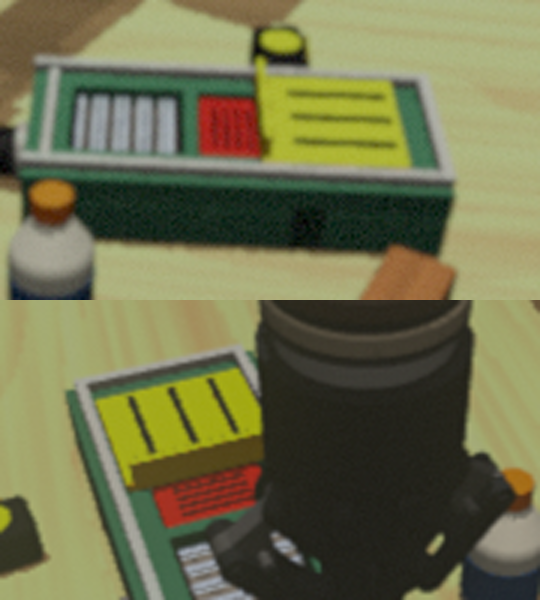

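The cover has moved to about y = 67 and lies flat. The opening is fully uncovered, the tab is sunk, and the arm is clear of everything.

```bash
python3 -c "
from rig import ctrl
print(ctrl.close_job())"
```

```text
the job is handed in; nothing more can be done
None
```

The red tab is pressed fully in, the yellow cover is pushed about 142 mm along its guides and lies flat, and the filter opening is completely uncovered; the arm never went near the glue bottle, wood offcut or tape measure, and the job is handed in, though no verdict came back.

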